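# Seat a drive in its cradle and swing the retaining arm shut

## Robot

A 6-joint arm with a two-finger parallel gripper is mounted at the origin on a cart in front of the work surface, level with it; the furniture and walls round the work are solid. World frame = base frame: x ahead of the robot, y to its left, z up, the work surface at z = 0. Lengths are in mm, angles in rad, forces in N, time in s.
With the tool pointing down it reaches from about 275 to 750 mm from the base axis. Payload 10.2 kg.
Tool frame: the origin (TCP) lies at the very end of the fingers, on their centre line; the grasp point (between the pads) lies 19 mm behind it; z points along the fingers, y is the direction in which the jaws open and shut (so a half turn about z gives the same grasp; the last joint's range is limited). The gripper opens to 85 mm and grips with 20 to 120 N. Pads are 22 mm wide; open, the fingers measure 114 mm over their backs; the gripper's body (76 mm by 85 mm) begins 54 mm behind the grasp point. The pads swing forward as they close: fully open they stand 13 mm farther back than shut.
Start: joints at [-1.497, 0.313, 1.498, -0, 1.331, -0.223], TCP at [153.529, -502.055, 206.594] pointing down, gripper open.
Joint ranges: [-2.94, 2.94], [-0.97, 2.17], [0.19, 2.56], [-1.23, 4.37], [0.02, 3.11], [-2.88, 2.88]. Speed limits (rad/s): [2.39, 2.39, 3.01, 3.14, 3.14, 3.14].

## Interface

Orientations are given as a unit quaternion [w, x, y, z].
In Python, from rig import * gives the robot as it stands. The module is installed in compiled form; this text tells all that it offers.
- The arm moves only by the shell command python3 -m crank 'ROWS' [FORCE]. ROWS is a JSON object of lists of equal length, an entry for each row: "dp": the shift along the world's x, y, z in cm, a list of three; "delta_rot": the turn, a rotation vector about the world's x, y, z in degrees, a list of three; "claw": the closure in counts, from 0 (fully open) to 255 (shut). A call has 1 to 10 rows; each row shifts and turns the commanded pose from where the row before left it; what a row does not reach is not made up. A row lasts 1/10 s, in which the tool goes at most 50 mm and 8.59 degrees, less where a joint would pass 70% of its speed; a pose out of reach is approached as far as the arm can. A call is refused whole if a number of a shift passes 5 or a number of a turn 8.59, either way. A call with a gripper value outside its range is refused whole. The fingers move at their own pace and stop on an object; FORCE is the grip in N (left out, the last holds). Time passes only in rows, so rows that do not move let the fingers close. It gives the time, the measured TCP pose, the force and the opening at its end, in the units of the state.
- sense(): the state, without advancing time (a new reading comes with each control period).
- capture(name): name is "side" or "top" or "wrist"; returns (picture, depth): 420x560x3 uint8, red, green, blue; 420x560 float32, mm along the optical axis (not along the pixel's ray), 0 where there is no reading.
- camera_model(name): a dict with "fx", "fy", "cx", "cy" (pixels), "cam_to_world" (4x4, takes a point from camera to world coordinates); the wrist camera has in their place "T_tool_cam" (4x4, takes a point from camera to tool coordinates, whose origin is the TCP and whose axes are the flange's). Camera axes: x right, y up, looking along -z (the intrinsics and any distortion apply to the point x, -y, -z); pixel columns grow to the right and rows downward; lengths in mm; the calibration is good to about 2 mm. A picture is of the moment at which its call begins: read the wrist's pose just before it. camera_model takes no time and is no camera call.
- finish_job(): hands the job in, once; it reports no verdict.
Trained networks look in the newest picture that a camera, given by its name, has taken for a name from the list of things; names that differ only in an ending like _2 or _b are one class to them, and where a whole thing is asked for, a point or a joint stands for the part that bears it (a point fixed in the world has none). Each returns a list of dicts, best first, with "p" (0 to 1); they miss things now and then, are a little off and sometimes report something else, mostly with a low value. They report only what shows in the picture. A call takes as long as a camera call.
- boxes_of(camera, target): "centre" ([column, row] in pixels, amid what is visible of it).
- masks_of(camera, target): "region" (420x560 bool, what is visible of it) and "centre" ([column, row] in pixels, amid what is visible of it).
- pinpoint(camera, target): "centre" ([column, row] in pixels: a listed point, or the origin of a listed thing).
The state is a dict: "time_s": time; "joints": joint angles; "dq": joint speeds; "tau": joint torques, N m; "eef_pos": TCP position; "ee_rot": TCP orientation; "force": force on the tool from outside, world axes, zero at the start; "wrist_torque": the same for the moment, N m; "grip_width": opening from 0.0 (shut) to 1.0 (fully open).
Only numpy, scipy, OpenCV 4.12 (cv2) and the standard library are available. Lean on these libraries where they do the work, as an engineer would, in place of code of your own. Each camera call takes 0.05 s, during which the arm holds its last target.

## Task

Gently push the black external drive along its cradle with a fingertip until it is fully home against the end block. Then, still only pushing with a fingertip, swing the red arm round until it stops against its peg, right across behind the drive. Do not lift or pinch anything, do not use the red arm to push the drive, and leave everything else where it is.

Things in the scene. Friction and masses are not known exactly. Their poses are not given: they have to be found in the camera images.
- cradle: Drive cradle fixed to the worktop. Blue base plate 180 (its x) x 134 (its y) x 10 mm; origin at the centre of the underside, z up. Its +x is the way in for the drive; it points roughly to the robot's left.
- end_block (a point): Middle of the grey end block's face, at x = +74 mm, y = 0, 20 mm above the cradle's underside; the block is 90 mm wide and rises 24 mm above the plate. Two grey guide rails (6 mm thick, 16 mm high above the plate) run along the cradle's x from -34 to +74 mm, their inner faces at y = +-39 mm.
- stop_peg (a point): Top of the steel stop peg for the red arm: 8 mm thick, rising 19 mm above the plate, at x = -38, y = -56 mm in the cradle's frame.
- drive: Black external drive, 112 (its x) x 75 x 17 mm, about 0.2 kg, lying loose on the plate between the rails, long axis along the cradle's x, 20 to 40 mm short of home. Origin: centre of its underside, 10 mm above the worktop. Fully home, touching the end block, its origin is at x = +18 mm and its rear face at x = -38 mm in the cradle's frame. Slides with light friction.
- latch (a joint): Turn of the red arm about its upright pivot, rad: 0 = the arm points along the cradle's -x, growing counter-clockwise seen from above; 1.571 = shut, the arm pointing along the cradle's -y across behind the drive, against the stop peg (hard stop). Starts at 0.28 to 0.48, no spring, stays where left; 0.6 N moves it 85 mm from the pivot.
- pivot (a point): Top of the red arm's pivot pin, on the cradle at x = -49, y = +56 mm, 23 mm above the cradle's underside.
- latch_tip (a point): Centre of the red arm's rounded free end, 111 mm from the pivot axis. The straight arm is 14 mm wide, its underside 13 mm and its top 27 mm above the worktop; its end reaches 118 mm from the pivot. Shut, its face is 4 mm behind a drive that is fully home.
- hdd: Bystander: silver hard disk, 100 x 70 x 11 mm, flat on the worktop left of the cradle. Origin: centre of underside.
- usb: Bystander: blue USB stick, 18 x 54 x 9 mm, left of the cradle. Origin: centre of underside.
- pliers: Bystander: pliers with orange handles, 170 x 54 x 11 mm, right of the cradle. Origin: centre of underside.
- tin: Bystander: small round cream tin with a green lid, 47 mm across, 20 mm high, right of the cradle. Origin: centre of underside.
- fan: Bystander: black case fan lying flat, 80 x 80 x 25 mm, between the two computer cases. Origin: centre of underside.

How it is judged (in metres and radians):
On the way, in this order (a step that is already met when the one before it is completed fails the run):
1. the drive is fully home while the red arm is still open (below 0.8 rad) (x of drive in the frame of cradle above 0.015 m and height (world z) of drive below 0.014 m and angle between drive's own z axis and vertical below 0.06 rad and angle between the x axis of drive and the x axis of cradle, either way round below 0.08 rad and value of joint latch below 0.8 rad), for 0.2 s.
2. the red arm is shut behind the drive (x of drive in the frame of cradle above 0.015 m and height (world z) of drive below 0.014 m and angle between drive's own z axis and vertical below 0.06 rad and angle between the x axis of drive and the x axis of cradle, either way round below 0.08 rad and value of joint latch above 1.5 rad), for 0.2 s.
At the end, for the whole second after the job is handed in: The drive lies flat on the cradle within 3 mm of the end block and at rest, and the red arm is within 0.07 rad (4 degrees) of its stop peg (all of step 2 and linear speed of drive below 0.01 m/s); the robot touches nothing.
It fails at once if the drive is lifted (8 mm or more) or tipped (height (world z) of drive above 0.018 m or angle between drive's own z axis and vertical above 0.15 rad).
It fails at once if the red arm is used to push the drive (contact force between latch and drive above 1.5 N).
It fails at once if the drive or the red arm is pinched or pushed hard (over 35 N) (contact force between the fingers and drive above 35 N or contact force between the fingers and latch above 35 N).
It fails at once if the silver hard disk, USB stick, pliers, tin or fan is moved by more than 15 mm (distance of any of hdd, usb, pliers, tin, fan from where it was at the start of the episode above 0.015 m).
It also fails if it takes over 43 s, if anything falls off the work surface, if the arm or the gripper's body presses on something with over 40 N, if the wrist force passes 120 N, or if a joint passes its speed limit or range.

## Working session

There is one attempt and no reset: what is moved stays moved. The work goes in short steps, Python scripts to look and compute and a shell command to move; the robot and the scene stay as the last step left them, time stands still between calls to the robot, and variables do not carry over. Pictures are saved under pics/ and viewed, and the job is handed in when it is done.

```bash
mkdir -p pics; cat > h.py <<'E'
from rig import *
import numpy as np, cv2
def px2w(cam,u,v,z=None,depth=None):
    m=camera_model(cam);T=np.array(m["cam_to_world"])
    d=np.array([(u-m["cx"])/m["fx"],-(v-m["cy"])/m["fy"],-1.0])
    o=T[:3,3];r=T[:3,:3]@d
    if depth is not None: return o+r*depth
    return o+r*(z-o[2])/r[2]
E
python3 - <<'E'
from h import *
for c in("top","side"):
    im,d=capture(c); cv2.imwrite(f"pics/{c}0.png",im[:,:,::-1]); np.save(f"{c}0.npy",d)
    print(c,camera_model(c))
for t,z in(("cradle",0),("end_block",20),("stop_peg",29),("drive",10),("pivot",23),("latch_tip",27)):
    r=pinpoint("top",t)
    for q in r[:2]: print(t,q["p"],q["centre"],px2w("top",*q["centre"],z=z).round(1))
print(sense())
E
```

```text
top {'fx': 390.7020376800432, 'fy': 390.7020376800432, 'cx': 277.4492813205729, 'cy': 207.2647766366576, 'cam_to_world': array([[ 2.28477030e-02,  9.82410074e-01, -1.85333294e-01,
         3.64592491e+02],
       [-9.99707578e-01,  2.09821853e-02, -1.20211085e-02,
        -1.28022689e+02],
       [-7.92096059e-03,  1.85553753e-01,  9.82602190e-01,
         9.51016717e+02],
       [ 0.00000000e+00,  0.00000000e+00,  0.00000000e+00,
         1.00000000e+00]])}
side {'fx': 435.9446396646096, 'fy': 435.9446396646096, 'cx': 280.37779961019737, 'cy': 207.9297418435505, 'cam_to_world': array([[-9.27782673e-01,  2.97867493e-01, -2.24709296e-01,
         3.04225248e+02],
       [-3.73089179e-01, -7.48468268e-01,  5.48269748e-01,
         4.64708475e+02],
       [-4.87604258e-03,  5.92511780e-01,  8.05547029e-01,
         8.82960604e+02],
       [ 0.00000000e+00,  0.00000000e+00,  0.00000000e+00,
         1.00000000e+00]])}
end_block 0.56 [254.6, 229.5] [484.7 -63.   20. ]
stop_peg 0.86 [303.8, 209.7] [ 533.9 -180.    29. ]
drive 0.98 [296.1, 233.0] [ 479.7 -163.1   10. ]
drive 0.21 [381.7, 209.8] [ 541.2 -371.3   10. ]
pivot 0.81 [304.1, 253.8] [ 429.1 -182.2   23. ]
latch_tip 0.84 [351.6, 241.8] [ 459.6 -293.9   27. ]
{'time_s': 0.4, 'joints': array([-1.49740457e+00,  3.12953425e-01,  1.49780615e+00,  3.57831759e-06,
        1.33100660e+00, -2.23427184e-01]), 'dq': array([-1.83961758e-03, -1.70564835e-03, -1.18261051e-03,  1.74843192e-03,
       -3.71813245e-05, -1.75457891e-03]), 'tau': array([-1.40903776e-03, -4.11815822e+01, -2.59668839e+01, -2.16366921e-04,
        1.24487284e-03, -6.39940367e-06]), 'eef_pos': array([ 153.52465164, -502.01090441,  206.52682392]), 'ee_rot': array([-8.63889940e-05,  9.89007572e-01,  1.47864853e-01,  8.23572147e-06]), 'force': array([ 0.69305538, -0.59878018,  0.34567067]), 'wrist_torque': array([-0.0420077 , -0.03639599,  0.01215203]), 'grip_width': 0.9990380483906867}
```

View pics/top0.png

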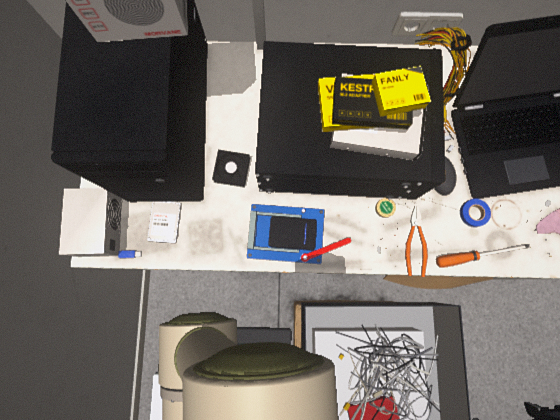

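View pics/side0.png

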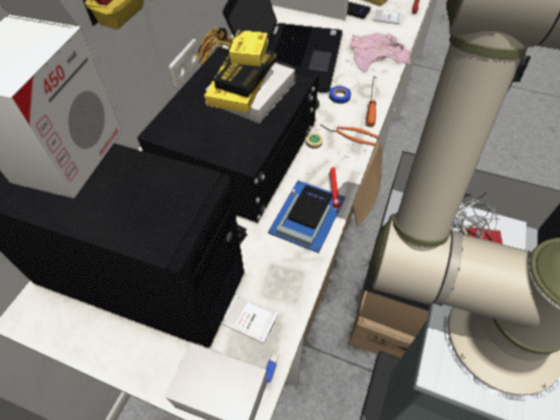

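```bash
python3 - <<'E'
import cv2
im=cv2.imread("pics/top0.png")[170:290,190:450]
cv2.imwrite("pics/top0c.png",cv2.resize(im,None,fx=3,fy=3,interpolation=cv2.INTER_CUBIC))
E
```

```text
(no output)
```

View pics/top0c.png

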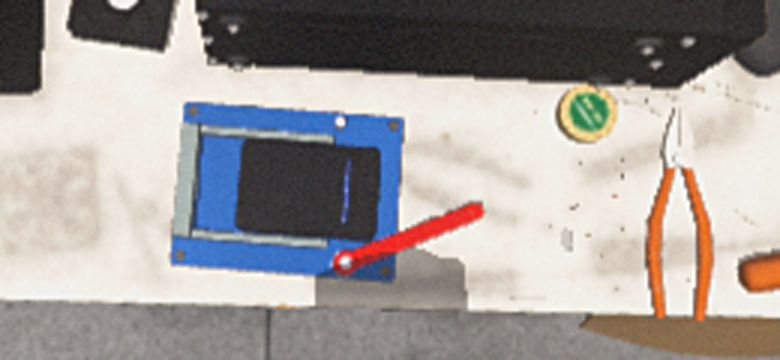

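```bash
python3 - <<'E'
from h import *
from scipy.optimize import least_squares
C=lambda x,y:(190+(x-1)/3.,170+(y-1)/3.)
obs=[((186,102),(90,-67),10),((403,119),(-90,-67),10),((394,281),(-90,67),10),((171,264),(90,67),10),((341,121),(-38,-56),29),((344,262),(-49,56),25)]
W=np.array([px2w("top",*C(*o[0]),z=o[2])[:2] for o in obs]);L=np.array([o[1] for o in obs],float)
def tr(p,L):c,s=np.cos(p[2]),np.sin(p[2]);return L@np.array([[c,s],[-s,c]])+p[:2]
s=least_squares(lambda p:(tr(p,L)-W).ravel(),[480,-140,1.57],loss="soft_l1");p=s.x;print(p,(tr(p,L)-W).round(1).tolist())
np.save("cr.npy",p)
def inv(p,w):c,s=np.cos(p[2]),np.sin(p[2]);return (np.array(w)-p[:2])@np.array([[c,-s],[s,c]])
# drive top corners z=27
for c in((243,138),(381,149),(377,241),(238,230)):
    print("drv",inv(p,px2w("top",*C(*c),z=27)[:2]).round(1))
t=inv(p,px2w("top",*C(474,212),z=27)[:2]);d=t-[-49,56];print("tip",t,"latch",np.arctan2(-d[1],-d[0]),np.hypot(*d))
for l in((-65,0),(-95,0),(-38,0),(-49,56),(-49,-56)):print(l,tr(p,np.array(l,float)).round(1))
d=np.load("top0.npy")
for u,v in((350,185),(350,150),(303,210),(260,180),(300,180),(277,230)):
    print(u,v,d[v,u],px2w("top",u,v,depth=d[v,u]).round(0))
d=np.load("side0.npy")
for q in pinpoint("side","pivot")[:1]+pinpoint("side","stop_peg")[:1]:
    print("side",q["p"],px2w("side",*q["centre"],z=25).round(1))
E
```

```text
[ 479.28032265 -137.76751423    1.51546856] [[1.4, 1.4], [1.8, -0.8], [-0.9, -0.5], [-0.4, 1.4], [-0.1, 0.1], [-0.8, -0.9]]
drv [ 38.9 -36.7]
drv [-71.5 -36.2]
drv [-72.7  37. ]
drv [36.9 36.8]
tip [-147.53216636    8.30236778] latch 0.450832177530443 109.46986767180964
(-65, 0) [ 475.7 -202.7]
(-95, 0) [ 474.  -232.6]
(-38, 0) [ 477.2 -175.7]
(-49, 56) [ 420.7 -183.6]
(-49, -56) [ 532.5 -189.8]
350 185 858.9899 [ 576. -276.  115.]
350 150 804.64825 [ 633. -265.  181.]
303 210 939.0002 [ 534. -178.   27.]
260 180 865.7236 [584. -78. 112.]
300 180 839.7539 [ 579. -165.  136.]
277 230 927.0618 [ 483. -117.   30.]
side 0.59 [ 420.7 -185.7   25. ]
side 0.85 [ 540.4 -183.3   25. ]
```

```bash
python3 -m crank '{"dp":[[3.2,2.6,-1],[3.2,2.6,-1],[3.2,2.6,-1],[3.2,2.6,-1],[3.2,2.6,-1],[3.3,2.7,-1],[3.3,2.7,-1],[3.3,2.7,-1],[3.3,2.7,-1],[3.3,2.7,-1]],"delta_rot":[[0,0,-5],[0,0,-5],[0,0,-5],[0,0,-5],[0,0,0],[0,0,0],[0,0,0],[0,0,0],[0,0,0],[0,0,0]],"claw":[255,255,255,255,255,255,255,255,255,255]}' 20
```

```text
time_s: 1.5
eef_pos: [479.8, -235.8, 106.3]
ee_rot: [0.0, 1.0, -0.026, 0.0]
force: [1.5, -0.6, -0.1]
grip_width: 0.001
```

```bash
python3 -m crank '{"dp":[[0,0,-3],[0,0,-3],[0,0,0]],"delta_rot":[[0,0,0],[0,0,0],[0,0,0]],"claw":[255,255,255]}'
python3 - <<'E'
from h import *
a=[]
for c in("side","wrist"):
    im,d=capture(c); cv2.imwrite(f"pics/{c}1.png",im[:,:,::-1])
    if c=="side":im=cv2.resize(im[140:270,200:400],None,fx=4,fy=4,interpolation=2);cv2.imwrite("pics/side1c.png",im[:,:,::-1])
E
```

```text
time_s: 1.8
eef_pos: [476.9, -235.4, 43.5]
ee_rot: [-0.002, 1.0, -0.026, -0.003]
force: [-0.7, -0.5, 0.3]
grip_width: -0.0
```

View pics/side1c.png

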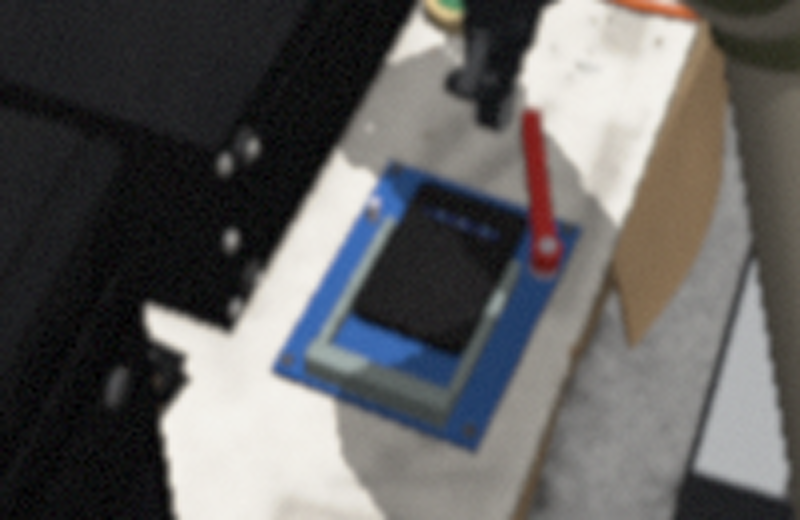

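View pics/wrist1.png

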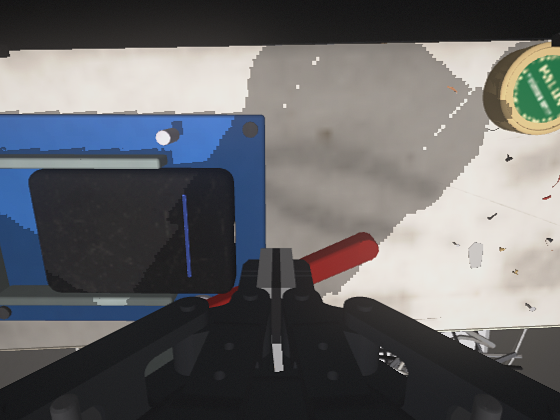

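```bash
python3 - <<'E'
from h import *
p=np.load("cr.npy")
def inv(w):c,s=np.cos(p[2]),np.sin(p[2]);return (np.array(w[:2])-p[:2])@np.array([[c,-s],[s,c]])
w=px2w("side",200+490/4,140+125/4,z=43.5);print(w,inv(w))
print(inv(sense()["eef_pos"]),sense()["eef_pos"])
E
```

```text
[ 481.99045981 -253.88798241   43.5       ] [-115.79291244   -9.1273985 ]
[-99.44310834  -4.92131415] [ 478.69494821 -237.3306021    47.26659595]
```

```bash
python3 - <<'E'
from h import *
m=camera_model("side");T=np.linalg.inv(np.array(m["cam_to_world"]))
for P in ([478.7,-237.3,47.3],[478.7,-237.3,70]):
    c=T[:3,:3]@P+T[:3,3];print((m["cx"]-m["fx"]*c[0]/c[2]-200)*4,(m["cy"]+m["fy"]*c[1]/c[2]-140)*4)
im=cv2.imread("pics/side1.png")[150:200,290:360];cv2.imwrite("pics/side1d.png",cv2.resize(im,None,fx=10,fy=10,interpolation=0))
E
```

```text
486.9669465078082 140.98615862862607
489.5921235008168 117.03338614926008
```

View pics/side1d.png

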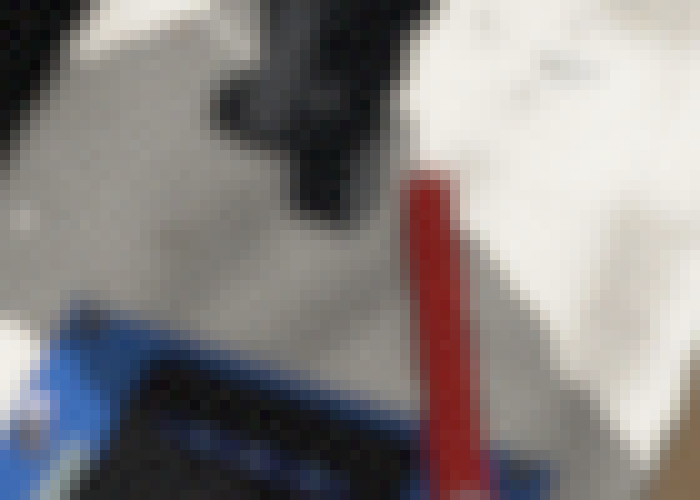

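```bash
python3 -m crank '{"dp":[[0,0,-1.6],[0,0,-1.5],[0,0.5,0],[0,0.5,0],[0,0.4,0],[0,0.3,0],[0,0,0]],"delta_rot":[[0,0,0],[0,0,0],[0,0,0],[0,0,0],[0,0,0],[0,0,0],[0,0,0]],"claw":[255,255,255,255,255,255,255]}'
```

```text
time_s: 2.6
eef_pos: [478.8, -219.8, 16.2]
ee_rot: [0.0, 1.0, -0.026, 0.0]
force: [0.3, -0.3, -0.3]
grip_width: -0.003
```

```bash
python3 -m crank '{"dp":[[0,0.4,0],[0,0.4,0],[0,0.4,0],[0,0.4,0],[0.1,0.4,0]],"delta_rot":[[0,0,0],[0,0,0],[0,0,0],[0,0,0],[0,0,0]],"claw":[255,255,255,255,255]}'
python3 - <<'E'
from h import *
im,d=capture("side");cv2.imwrite("pics/side2.png",cv2.resize(im[140:270,240:390],None,fx=5,fy=4.5,interpolation=2)[:,:,::-1])
im,d=capture("wrist");cv2.imwrite("pics/wrist2.png",im[:,:,::-1])
print(sense()["force"],sense()["eef_pos"])
E
```

```text
time_s: 3.1
eef_pos: [479.5, -199.6, 15.6]
ee_rot: [-0.0, 1.0, -0.026, -0.0]
force: [0.0, 0.2, 0.7]
grip_width: -0.006
[0.12743382 0.74127193 0.60269576] [ 479.58831038 -199.51538811   15.57276618]
```

View pics/side2.png

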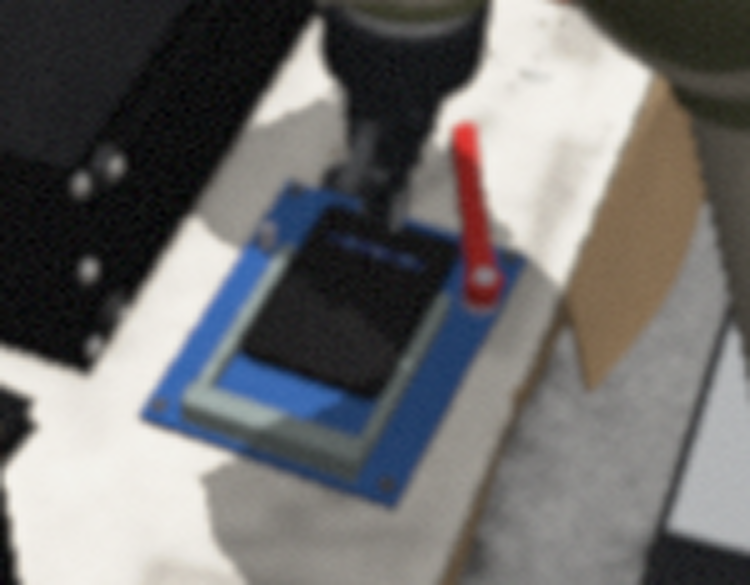

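View pics/wrist2.png

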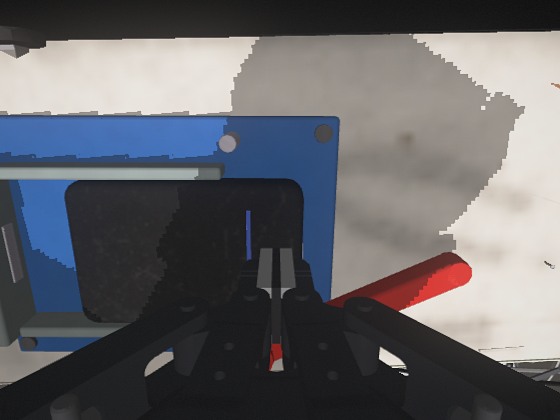

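```bash
python3 - <<'E'
from h import *
m=camera_model("wrist");print(m)
T=np.linalg.inv(np.array(m["T_tool_cam"]))
for P in ([0,0,0],[11,0,0],[-11,0,0],[0,8,0],[0,-8,0],[0,0,-19],[0,0,6]):
    c=T[:3,:3]@P+T[:3,3];print(P,m["cx"]-m["fx"]*c[0]/c[2],m["cy"]+m["fy"]*c[1]/c[2],-c[2])
im,d=capture("wrist");np.save("wd.npy",d)
print(d[200:300:8,240:320:6].round(0))
E
```

```text
{'fx': 351.5315938816526, 'fy': 351.5315938816526, 'cx': 275.74639638311106, 'cy': 204.35674880404522, 'T_tool_cam': array([[-9.53032334e-04,  9.61301638e-01,  2.75496374e-01,
         7.00129460e+01],
       [ 9.99999394e-01,  1.06796770e-03, -2.67180812e-04,
         8.30641772e-01],
       [-5.51062581e-04,  2.75495953e-01, -9.61302073e-01,
        -1.66920920e+02],
       [ 0.00000000e+00,  0.00000000e+00,  0.00000000e+00,
         1.00000000e+00]])}
[0, 0, 0] 274.072533303138 246.04862272045042 179.7495176552474
[11, 0, 0] 274.02297551262836 225.7290185035219 176.71905754029024
[-11, 0, 0] 274.12044777462165 265.69443595783815 182.77997777020454
[0, 8, 0] 289.7177557246623 246.03141837673218 179.75165510173946
[0, -8, 0] 258.4269387946799 246.06582747333584 179.74738020875532
[0, 0, -19] 273.906003237663 262.1588489266855 161.4847782591039
[0, 0, 6] 274.11830925758494 241.6202272902177 185.5173300961348
[[162. 162. 162. 162. 162. 162. 161. 161. 161. 162. 162. 179. 179. 178.]
 [164. 163. 163. 163. 163. 162. 163. 164. 162. 162. 164. 180. 181. 179.]
 [163. 163. 163. 163. 165. 163. 165. 164. 164. 165. 166. 182. 181. 181.]
 [163. 164. 165. 164. 164. 165. 165. 164. 164. 165. 167. 183. 183. 182.]
 [167. 165. 166. 165. 165. 166. 165. 166. 166. 167. 168. 184. 184. 185.]
 [167. 167. 167. 167. 167. 167. 167. 166. 166. 167. 170. 185. 185. 185.]
 [168. 166. 167. 167. 150. 150. 149. 150. 148. 169. 170. 186. 185. 187.]
 [168. 168. 169. 169. 142. 142. 142. 141. 141. 169. 172. 189. 189. 188.]
 [171. 145. 143. 144. 134. 135. 133. 134. 135. 144. 143. 144. 189. 189.]
 [171. 137. 137. 128. 129. 128. 128. 127. 128. 136. 137. 136.   0. 190.]
 [131. 131. 130. 122. 123. 122. 122. 123. 121. 122. 130. 130. 130. 191.]
 [123. 115. 114. 114. 117. 117. 116. 117. 118. 115. 112. 115. 125. 194.]
 [110. 108. 107. 109. 110. 118. 118. 110. 110. 109. 108. 108. 110. 110.]]
```

```bash
python3 -m crank '{"dp":[[0,-1.2,0],[0,-1.2,0],[-0.1,-1.0,0],[0,0,0]],"delta_rot":[[0,0,0],[0,0,0],[0,0,0],[0,0,0]],"claw":[255,255,255,255]}'
cat > tip.py <<'E'
from h import *
s=sense();im,d=capture("wrist");cv2.imwrite("pics/w_%d.png"%(s["time_s"]*100),im[:,:,::-1])
m=camera_model("wrist");T=np.array(m["T_tool_cam"])
v,u=np.mgrid[200:300,230:320];D=d[200:300,230:320]
P=np.stack([(u-m["cx"])/m["fx"]*D,-(v-m["cy"])/m["fy"]*D,-D],-1)@T[:3,:3].T+T[:3,3]
k=(D>0)&(abs(P[...,1])<7)&(abs(P[...,0])<13)&(P[...,2]>-60)
print(s["eef_pos"].round(1),s["force"].round(1))
for r in range(0,100,6): print(200+r,[P[r,c].round(0).tolist() for c in(35,45,55)])
E
python3 tip.py
python3 - <<'E'
from h import *
im,d=capture("side");cv2.imwrite("pics/side3.png",cv2.resize(im[140:270,240:390],None,fx=5,fy=4.5,interpolation=2)[:,:,::-1])
m=camera_model("side");T=np.linalg.inv(np.array(m["cam_to_world"]))
P=sense()["eef_pos"];c=T[:3,:3]@P+T[:3,3];u,v=m["cx"]-m["fx"]*c[0]/c[2],m["cy"]+m["fy"]*c[1]/c[2];print(u,v)
for r in range(int(v)-24,int(v)+6,2): print(r,[px2w("side",q,r,depth=d[r,q]).round(0).tolist() for q in(int(u)-2,int(u)+1,int(u)+4)])
E
```

```text
time_s: 3.65
eef_pos: [478.4, -235.9, 15.6]
ee_rot: [0.0, 1.0, -0.027, 0.0]
force: [0.3, -0.1, 0.1]
grip_width: 0.001
[ 478.4 -235.9   15.6] [ 0.3 -0.1  0.1]
200 [[20.0, -5.0, 17.0], [20.0, 0.0, 16.0], [20.0, 6.0, 16.0]]
206 [[17.0, -5.0, 16.0], [17.0, 0.0, 16.0], [16.0, 6.0, 17.0]]
212 [[13.0, -5.0, 16.0], [13.0, 0.0, 15.0], [13.0, 6.0, 17.0]]
218 [[10.0, -5.0, 16.0], [10.0, 0.0, 17.0], [10.0, 6.0, 16.0]]
224 [[6.0, -5.0, 17.0], [7.0, 0.0, 15.0], [7.0, 6.0, 15.0]]
230 [[3.0, -5.0, 17.0], [3.0, 0.0, 15.0], [3.0, 6.0, 16.0]]
236 [[-1.0, -5.0, 17.0], [-1.0, 0.0, 16.0], [-1.0, 6.0, 17.0]]
242 [[-4.0, -5.0, 16.0], [-4.0, 0.0, 15.0], [-4.0, 6.0, 16.0]]
248 [[11.0, -4.0, -28.0], [10.0, 1.0, -27.0], [11.0, 5.0, -28.0]]
254 [[11.0, -4.0, -35.0], [12.0, 1.0, -36.0], [11.0, 5.0, -35.0]]
260 [[11.0, -3.0, -40.0], [11.0, 1.0, -39.0], [11.0, 4.0, -41.0]]
266 [[11.0, -3.0, -45.0], [11.0, 1.0, -45.0], [12.0, 4.0, -47.0]]
272 [[11.0, -3.0, -51.0], [11.0, 1.0, -51.0], [11.0, 4.0, -51.0]]
278 [[11.0, -3.0, -55.0], [11.0, 1.0, -55.0], [11.0, 4.0, -56.0]]
284 [[11.0, -3.0, -59.0], [10.0, 1.0, -58.0], [1
[... 603 characters left out ...]
 -186.0, 125.0], [471.0, -223.0, 86.0]]
172 [[472.0, -174.0, 130.0], [470.0, -191.0, 113.0], [466.0, -207.0, 98.0]]
174 [[485.0, -222.0, 67.0], [470.0, -192.0, 104.0], [471.0, -229.0, 64.0]]
176 [[484.0, -222.0, 59.0], [476.0, -219.0, 65.0], [471.0, -228.0, 57.0]]
178 [[484.0, -222.0, 52.0], [476.0, -223.0, 53.0], [470.0, -227.0, 51.0]]
180 [[492.0, -255.0, 3.0], [484.0, -258.0, 3.0], [470.0, -229.0, 42.0]]
182 [[490.0, -251.0, 1.0], [483.0, -253.0, 2.0], [476.0, -257.0, -0.0]]
184 [[488.0, -246.0, -2.0], [481.0, -249.0, -2.0], [473.0, -248.0, 3.0]]
186 [[486.0, -238.0, -0.0], [478.0, -240.0, 1.0], [471.0, -241.0, 4.0]]
188 [[478.0, -210.0, 29.0], [474.0, -227.0, 10.0], [469.0, -237.0, 2.0]]
```

View pics/side3.png

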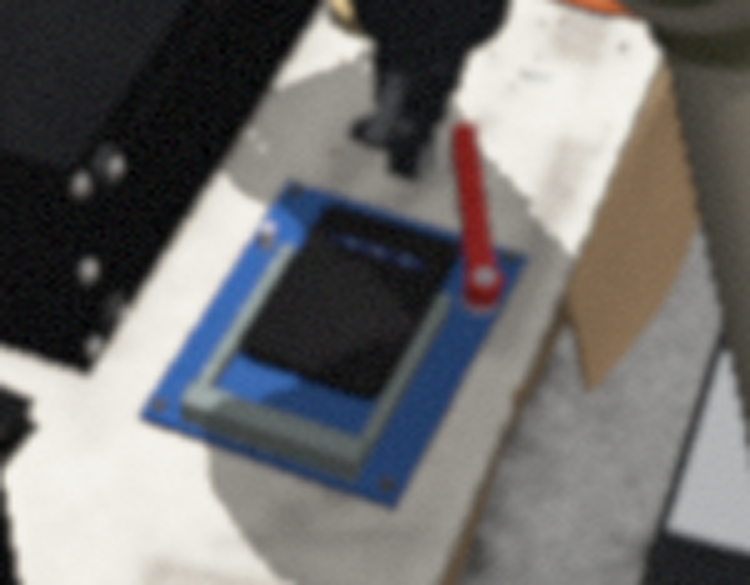

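```bash
python3 -m crank '{"dp":[[0,0,-1.3],[0,0,-1.3],[0,0,0],[0,0,0]],"delta_rot":[[0,0,0],[0,0,0],[0,0,0],[0,0,0]],"claw":[255,255,255,255]}'
python3 tip.py | sed -n '1p;6,14p'
```

```text
time_s: 4.15
eef_pos: [478.3, -233.7, -11.0]
ee_rot: [-0.0, 1.0, -0.026, -0.0]
force: [-0.1, -0.0, 0.4]
grip_width: -0.003
[ 478.3 -233.7  -11. ] [-0.1 -0.   0.4]
224 [[19.0, -4.0, -20.0], [16.0, 1.0, -11.0], [15.0, 5.0, -9.0]]
230 [[17.0, -4.0, -22.0], [13.0, 1.0, -12.0], [13.0, 5.0, -11.0]]
236 [[13.0, -4.0, -20.0], [10.0, 1.0, -10.0], [10.0, 5.0, -11.0]]
242 [[10.0, -4.0, -20.0], [7.0, 1.0, -11.0], [6.0, 5.0, -10.0]]
248 [[11.0, -4.0, -28.0], [11.0, 1.0, -29.0], [11.0, 5.0, -27.0]]
254 [[11.0, -4.0, -35.0], [11.0, 1.0, -34.0], [11.0, 5.0, -34.0]]
260 [[11.0, -3.0, -40.0], [11.0, 1.0, -40.0], [11.0, 4.0, -40.0]]
266 [[11.0, -3.0, -46.0], [11.0, 1.0, -46.0], [11.0, 4.0, -46.0]]
272 [[12.0, -3.0, -52.0], [11.0, 1.0, -51.0], [12.0, 4.0, -52.0]]
```

```bash
python3 -m crank '{"dp":[[0,0.5,0],[0,0.5,0],[0,0.4,0],[0,0.4,0],[0,0.4,0],[0,0.4,0],[0.1,0.4,0],[0,0,0]],"delta_rot":[[0,0,0],[0,0,0],[0,0,0],[0,0,0],[0,0,0],[0,0,0],[0,0,0],[0,0,0]],"claw":[255,255,255,255,255,255,255,255]}'
python3 tip.py | head -1
python3 - <<'E'
from h import *
im,d=capture("side");cv2.imwrite("pics/side4.png",cv2.resize(im[140:270,240:390],None,fx=5,fy=4.5,interpolation=2)[:,:,::-1])
E
```

```text
time_s: 5.0
eef_pos: [479.5, -203.4, -10.5]
ee_rot: [-0.0, 1.0, -0.026, -0.0]
force: [-0.3, 0.3, -0.1]
grip_width: -0.001
[ 479.5 -203.4  -10.5] [-0.3  0.3 -0.1]
```

View pics/side4.png

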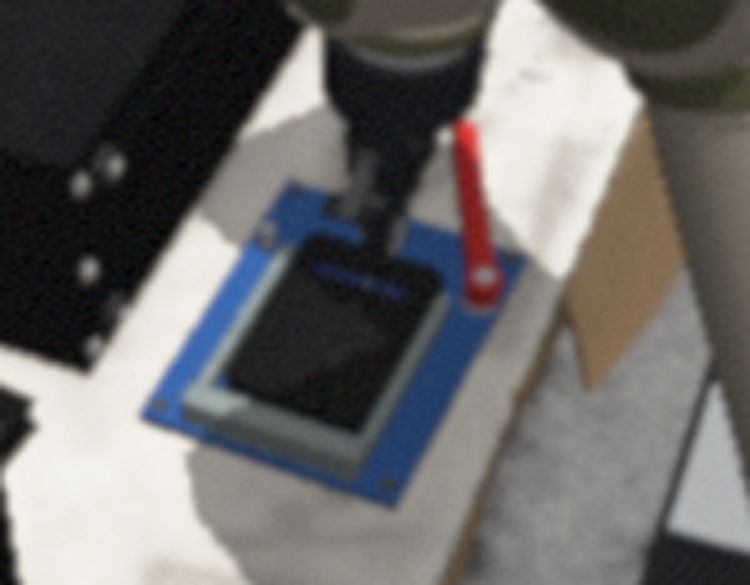

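```bash
ls -t pics | head -3
```

```text
side4.png
w_500.png
w_415.png
```

```bash
python3 -m crank '{"dp":[[0,0.3,0],[0,0.3,0],[0,0.3,0],[0.1,0.2,0],[0,0,0]],"delta_rot":[[0,0,0],[0,0,0],[0,0,0],[0,0,0],[0,0,0]],"claw":[255,255,255,255,255]}'
python3 - <<'E'
from h import *
im,d=capture("side");cv2.imwrite("pics/side5.png",cv2.resize(im[140:270,240:390],None,fx=5,fy=4.5,interpolation=2)[:,:,::-1])
E
```

```text
time_s: 5.6
eef_pos: [480.6, -192.7, -10.4]
ee_rot: [-0.0, 1.0, -0.026, -0.0]
force: [0.8, 0.1, -0.4]
grip_width: -0.004
```

View pics/side5.png

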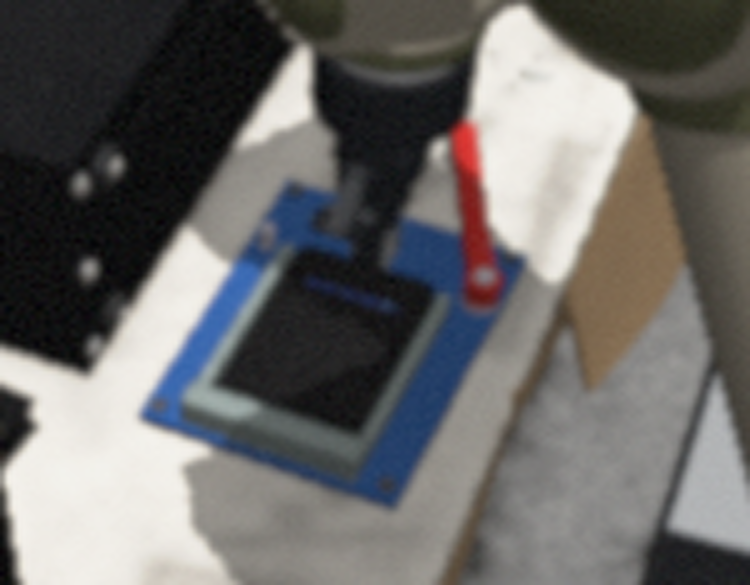

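View pics/w_500.png

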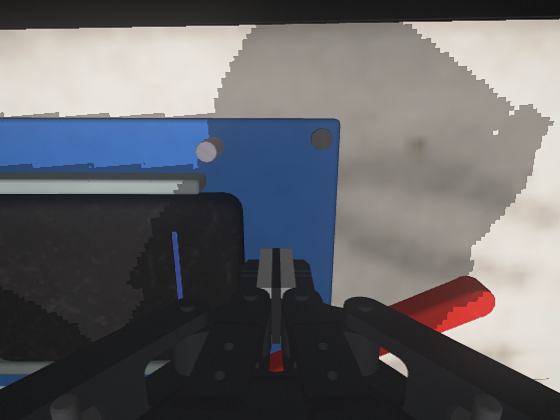

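```bash
python3 -m crank '{"dp":[[0,0.2,0],[0,0.2,0],[0,0,0]],"delta_rot":[[0,0,0],[0,0,0],[0,0,0]],"claw":[255,255,255]}'; python3 -m crank '{"dp":[[0,0.2,0],[0,0,0]],"delta_rot":[[0,0,0],[0,0,0]],"claw":[255,255]}'; python3 tip.py | head -1; ls -t pics|head -1
```

```text
time_s: 5.95
eef_pos: [480.7, -191.4, -9.9]
ee_rot: [0.002, 1.0, -0.026, 0.001]
force: [-4.2, -13.5, 0.7]
grip_width: -0.002
time_s: 6.15
eef_pos: [480.9, -191.2, -9.5]
ee_rot: [0.004, 1.0, -0.026, 0.001]
force: [-7.2, -21.9, 0.4]
grip_width: -0.003
[ 480.9 -191.2   -9.5] [ -7.2 -21.9   0.4]
w_615.png
```

```bash
python3 -m crank '{"dp":[[0,-0.8,0],[0,-1.2,0],[0,-1.5,0],[0,0,2],[0,0,3],[0,-4,1],[0,-4,0],[0,-4,0],[0,0,0]],"delta_rot":[[0,0,0],[0,0,0],[0,0,0],[0,0,0],[0,0,0],[0,0,0],[0,0,0],[0,0,0],[0,0,0]],"claw":[255,255,255,255,255,255,255,255,255]}'
python3 - <<'E'
from h import *
for c in("top","side"):
    im,d=capture(c)
    cv2.imwrite(f"pics/{c}6.png",im[:,:,::-1])
    if c=="top":im=im[170:290,190:380]
    else: im=im[140:270,240:390]
    cv2.imwrite(f"pics/{c}6c.png",cv2.resize(im,None,fx=4,fy=4,interpolation=2)[:,:,::-1])
E
```

```text
time_s: 7.1
eef_pos: [479.9, -347.1, 49.6]
ee_rot: [0.001, 1.0, -0.028, 0.001]
force: [-0.0, 0.8, -0.5]
grip_width: 0.004
```

View pics/top6c.png

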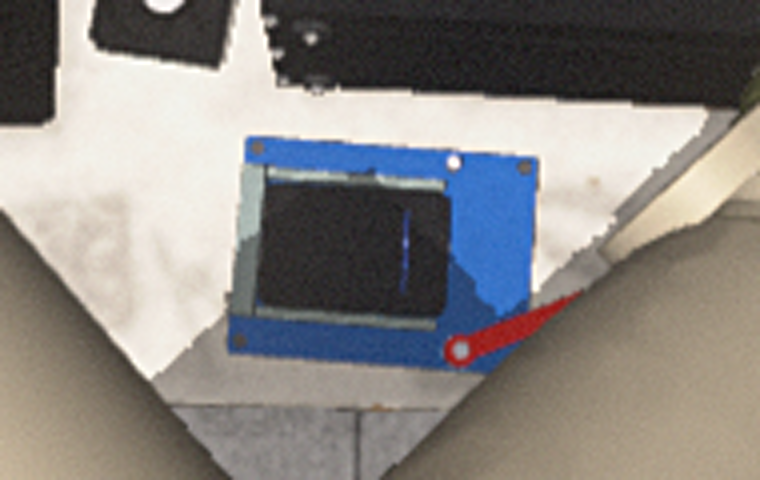

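View pics/side6c.png

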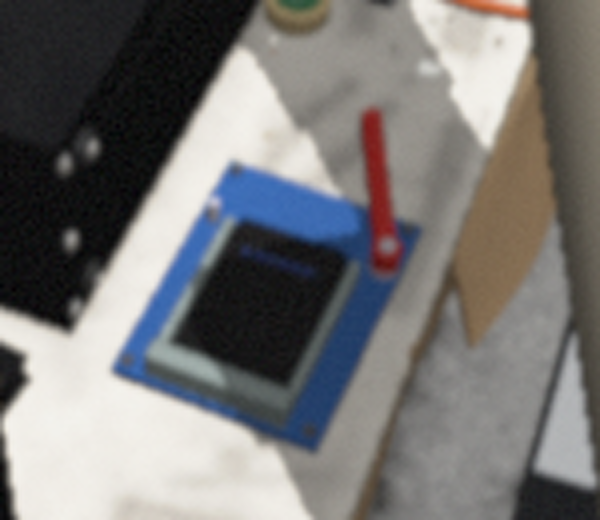

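```bash
python3 - <<'E'
from h import *
p=np.load("cr.npy")
def inv(w):c,s=np.cos(p[2]),np.sin(p[2]);return (np.array(w[:2])-p[:2])@np.array([[c,-s],[s,c]])
C=lambda x,y:(190+(x-1.5)/4,170+(y-1.5)/4)
for n,q,z in(("rear",(451,198),27),("rear",(449,310),27),("frontc",(265,185),27),("frontc",(258,308),27),("blk",(265,170),34),("blk",(253,318),34),("railend",(446,184),26),("tip",(580,293),27)):
    print(n,inv(px2w("top",*C(*q),z=z)).round(1))
def tr(l):c,s=np.cos(p[2]),np.sin(p[2]);return (np.array(l)@np.array([[c,s],[-s,c]])+p[:2]).round(1)
for l in((-139,47),(-135,56),(-120,60)):print(l,tr(l))
print(sense()["eef_pos"],inv(sense()["eef_pos"]))
for th in np.arange(.35,1.58,.1):
    # keep finger fixed box hx=15,hy=11.5; contact radius 80
    n=np.array([-np.sin(th),np.cos(th)]);a=np.array([-49,56])+80*np.array([-np.cos(th),-np.sin(th)])
    o=7+15*np.sin(th)+11.5*np.cos(th)
    print(round(th,2),(a+n*o).round(1),tr(a+n*o))
E
```

```text
rear [-37.4 -34.1]
rear [-40.6  32.7]
frontc [ 74.3 -33.4]
frontc [71.9 40.2]
blk [ 74.5 -41.3]
blk [73.8 46.9]
railend [-33.9 -42.5]
tip [-117.1   16.7]
(-139, 47) [ 424.7 -274. ]
(-135, 56) [ 415.9 -269.5]
(-120, 60) [ 412.7 -254.3]
[ 480.02676387 -342.84446589   49.12772636] [-204.72186705  -12.0859599 ]
0.35 [-132.    50.1] [ 421.9 -266.8]
0.45 [-131.4   42.7] [ 429.4 -266.6]
0.55 [-130.1   35.2] [ 436.9 -265.7]
0.65 [-128.    27.7] [ 444.6 -264. ]
0.75 [-125.    20.2] [ 452.2 -261.5]
0.85 [-121.2   13. ] [ 459.6 -258.1]
0.95 [-116.6    6. ] [ 466.9 -253.9]
1.05 [-111.1   -0.6] [ 473.7 -248.8]
1.15 [-104.9   -6.7] [ 480.1 -242.8]
1.25 [-97.8 -12.1] [ 485.9 -236.1]
1.35 [-90.1 -16.8] [ 491.  -228.6]
1.45 [-81.7 -20.6] [ 495.3 -220.5]
1.55 [-72.9 -23.5] [ 498.7 -211.9]
```

```bash
python3 -m crank '{"dp":[[-0.4,4.5,0],[-0.4,4.5,0],[-0.4,4.5,0],[0,0,0],[0,0,0]],"delta_rot":[[0,0,0],[0,0,0],[0,0,0],[0,0,0],[0,0,0]],"claw":[255,255,255,255,255]}'
python3 tip.py|head -1; ls -t pics|head -1
```

```text
time_s: 7.7
eef_pos: [468.7, -206.0, 49.9]
ee_rot: [0.0, 1.0, -0.025, 0.0]
force: [0.8, -0.6, -0.4]
grip_width: -0.0
[ 468.7 -206.    49.9] [ 0.8 -0.6 -0.4]
w_770.png
```

View pics/w_770.png

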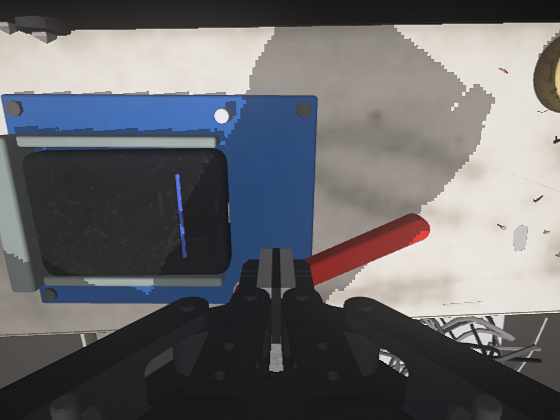

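```bash
python3 -m crank '{"dp":[[0,0,-2],[0,0,-2],[0,0,-2],[0,0.4,0],[0,0.4,0],[0,0.3,0],[0,0.2,0],[0,0,0]],"delta_rot":[[0,0,0],[0,0,0],[0,0,0],[0,0,0],[0,0,0],[0,0,0],[0,0,0],[0,0,0]],"claw":[255,255,255,255,255,255,255,255]}'
```

```text
time_s: 8.55
eef_pos: [468.9, -194.0, -9.8]
ee_rot: [0.0, 1.0, -0.026, 0.0]
force: [-0.1, -0.5, -0.2]
grip_width: -0.001
```

```bash
python3 -m crank '{"dp":[[0,0.2,0],[0,0,0]],"delta_rot":[[0,0,0],[0,0,0]],"claw":[255,255]}';python3 -m crank '{"dp":[[0,0.1,0],[0,0,0]],"delta_rot":[[0,0,0],[0,0,0]],"claw":[255,255]}'
```

```text
time_s: 8.75
eef_pos: [468.6, -191.9, -10.2]
ee_rot: [0.0, 1.0, -0.026, 0.0]
force: [-0.9, -0.6, -0.1]
grip_width: 0.004
time_s: 8.95
eef_pos: [468.6, -191.4, -10.3]
ee_rot: [0.0, 1.0, -0.026, 0.0]
force: [-0.7, -1.5, 0.5]
grip_width: -0.001
```

```bash
python3 -m crank '{"dp":[[0,0.2,0],[0,0,0]],"delta_rot":[[0,0,0],[0,0,0]],"claw":[255,255]}'
```

```text
time_s: 9.15
eef_pos: [468.4, -190.9, -10.1]
ee_rot: [0.002, 1.0, -0.026, 0.0]
force: [-5.4, -12.6, -0.4]
grip_width: 0.001
```

```bash
python3 -m crank '{"dp":[[0,-0.7,0],[0,-0.8,0],[0,0,3],[0,0,3],[-2,-2,0],[-2,-2,0],[-1.7,-2.2,0],[0,0,0],[0,0,0]],"delta_rot":[[0,0,0],[0,0,0],[0,0,0],[0,0,0],[0,0,0],[0,0,0],[0,0,0],[0,0,0],[0,0,0]],"claw":[255,255,255,255,255,255,255,255,255]}'
python3 tip.py|head -1; ls -t pics|head -1
```

```text
time_s: 10.05
eef_pos: [411.5, -266.3, 49.6]
ee_rot: [-0.0, 1.0, -0.027, 0.0]
force: [0.3, 0.2, 0.1]
grip_width: -0.003
[ 411.5 -266.3   49.6] [0.3 0.2 0.1]
w_1005.png
```

View pics/w_1005.png

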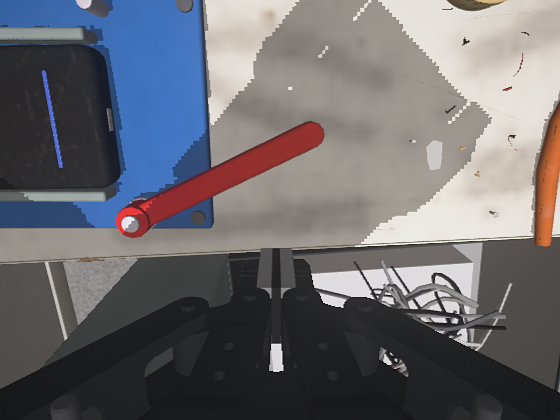

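```bash
python3 -m crank '{"dp":[[0,0,-2],[0,0,-2],[0,0,-2],[0.8,0,0],[0.8,0,0],[0.5,0,0],[0.5,0,0],[0.4,0.1,0],[0.4,0.1,0],[0.4,0.1,0]],"delta_rot":[[0,0,0],[0,0,0],[0,0,0],[0,0,0],[0,0,0],[0,0,0],[0,0,0],[0,0,0],[0,0,0],[0,0,0]],"claw":[255,255,255,255,255,255,255,255,255,255]}'
python3 tip.py|head -1; ls -t pics|head -1
```

```text
time_s: 11.1
eef_pos: [449.8, -263.0, -10.3]
ee_rot: [0.0, 1.0, -0.026, -0.0]
force: [-1.5, 0.3, -0.3]
grip_width: 0.003
[ 449.8 -263.   -10.3] [-1.5  0.3 -0.3]
w_1110.png
```

View pics/w_1110.png

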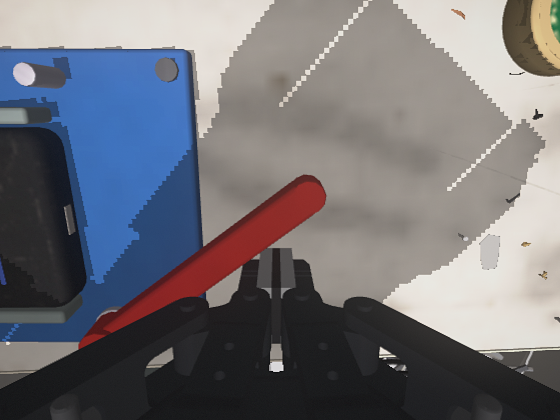

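```bash
python3 -m crank '{"dp":[[0.5,0.2,0],[0.5,0.3,0],[0.4,0.2,0],[0.3,0.2,0],[0.4,0.3,0],[0.3,0.2,0],[0.3,0.3,0],[0.3,0.3,0],[0.3,0.3,0],[0.3,0.4,0]],"delta_rot":[[0,0,0],[0,0,0],[0,0,0],[0,0,0],[0,0,0],[0,0,0],[0,0,0],[0,0,0],[0,0,0],[0,0,0]],"claw":[255,255,255,255,255,255,255,255,255,255]}'
python3 tip.py|head -1; ls -t pics|head -1
```

```text
time_s: 12.15
eef_pos: [485.8, -235.9, -10.4]
ee_rot: [0.0, 1.0, -0.026, 0.0]
force: [0.1, 0.1, 0.2]
grip_width: 0.001
[ 485.8 -235.9  -10.4] [0.1 0.1 0.2]
w_1215.png
```

View pics/w_1215.png

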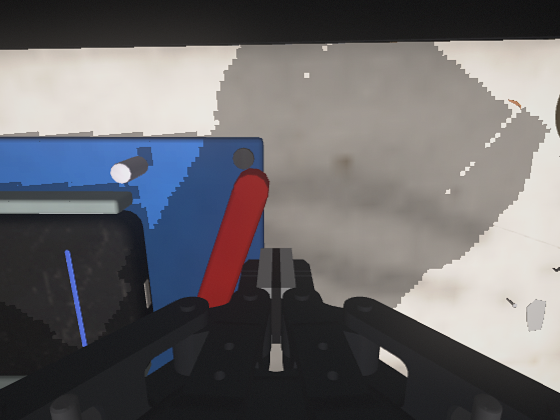

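```bash
python3 -m crank '{"dp":[[0.2,0.4,0],[0.2,0.4,0],[0.2,0.4,0],[0.2,0.4,0],[0.1,0.3,0],[0.1,0.2,0],[0,0,0]],"delta_rot":[[0,0,0],[0,0,0],[0,0,0],[0,0,0],[0,0,0],[0,0,0],[0,0,0]],"claw":[255,255,255,255,255,255,255]}'; python3 -m crank '{"dp":[[0,0.2,0],[0,0,0]],"delta_rot":[[0,0,0],[0,0,0]],"claw":[255,255]}'
```

```text
time_s: 12.9
eef_pos: [495.7, -214.8, -10.4]
ee_rot: [-0.0, 1.0, -0.026, 0.0]
force: [0.4, 0.6, 0.4]
grip_width: -0.001
time_s: 13.1
eef_pos: [495.6, -213.0, -10.4]
ee_rot: [-0.0, 1.0, -0.026, 0.0]
force: [0.5, 0.8, 0.4]
grip_width: 0.002
```

```bash
python3 -m crank '{"dp":[[0,0.2,0],[0,0,0]],"delta_rot":[[0,0,0],[0,0,0]],"claw":[255,255]}'; python3 -m crank '{"dp":[[0,0.1,0],[0,0,0]],"delta_rot":[[0,0,0],[0,0,0]],"claw":[255,255]}'; python3 tip.py|head -1; ls -t pics|head -1
```

```text
time_s: 13.3
eef_pos: [495.5, -210.9, -10.4]
ee_rot: [-0.0, 1.0, -0.026, 0.0]
force: [-0.2, -0.1, 0.1]
grip_width: 0.002
time_s: 13.5
eef_pos: [495.6, -210.2, -10.4]
ee_rot: [0.0, 1.0, -0.026, 0.0]
force: [0.6, -0.9, 0.7]
grip_width: -0.001
[ 495.6 -210.2  -10.4] [ 0.6 -0.9  0.7]
w_1350.png
```

```bash
python3 -m crank '{"dp":[[0,0.1,0],[0,0,0]],"delta_rot":[[0,0,0],[0,0,0]],"claw":[255,255]}'; python3 -m crank '{"dp":[[0,0.1,0],[0,0,0]],"delta_rot":[[0,0,0],[0,0,0]],"claw":[255,255]}'
```

```text
time_s: 13.75
eef_pos: [495.6, -210.0, -10.3]
ee_rot: [0.001, 1.0, -0.026, 0.0]
force: [-0.9, -6.1, -1.4]
grip_width: 0.0
time_s: 13.95
eef_pos: [495.7, -209.8, -10.2]
ee_rot: [0.002, 1.0, -0.026, 0.001]
force: [-1.5, -10.6, -2.2]
grip_width: -0.001
```

View pics/w_1350.png

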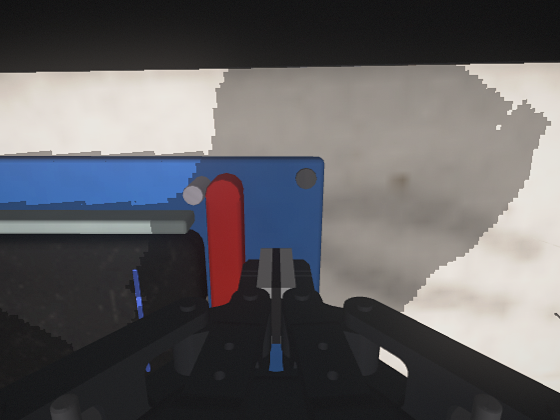

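```bash
python3 -m crank '{"dp":[[0,-0.5,0],[0,-1,0],[0,0,3],[0,0,4],[0,-4,2],[0,-4,0],[0,-4,0],[0,0,0],[0,0,0]],"delta_rot":[[0,0,0],[0,0,0],[0,0,0],[0,0,0],[0,0,0],[0,0,0],[0,0,0],[0,0,0],[0,0,0]],"claw":[255,255,255,255,255,255,255,255,255]}'
python3 - <<'E'
from h import *
p=np.load("cr.npy")
def inv(w):c,s=np.cos(p[2]),np.sin(p[2]);return (np.array(w[:2])-p[:2])@np.array([[c,-s],[s,c]])
im,d=capture("top");cv2.imwrite("pics/top9.png",cv2.resize(im[170:290,190:380],None,fx=4,fy=4,interpolation=2)[:,:,::-1])
im,d=capture("side");cv2.imwrite("pics/side9.png",cv2.resize(im[140:270,240:390],None,fx=5,fy=4.5,interpolation=2)[:,:,::-1])
for c in("top","side"):
  for t,z in(("drive",10),("latch_tip",27),("pivot",23)):
    for q in pinpoint(c,t)[:1]: print(c,t,q["p"],inv(px2w(c,*q["centre"],z=z)).round(1))
E
```

```text
time_s: 14.85
eef_pos: [495.1, -343.5, 79.1]
ee_rot: [-0.001, 1.0, -0.027, -0.0]
force: [-1.0, 0.4, 0.2]
grip_width: -0.003
top drive 0.38 [282.7  -7. ]
top latch_tip 0.79 [-52.5 -50.4]
top pivot 0.62 [-52.6  54.8]
side drive 0.67 [7.9 1.6]
side latch_tip 0.54 [-49.9 -52.8]
side pivot 0.58 [-46.9  54.2]
```

View pics/top9.png

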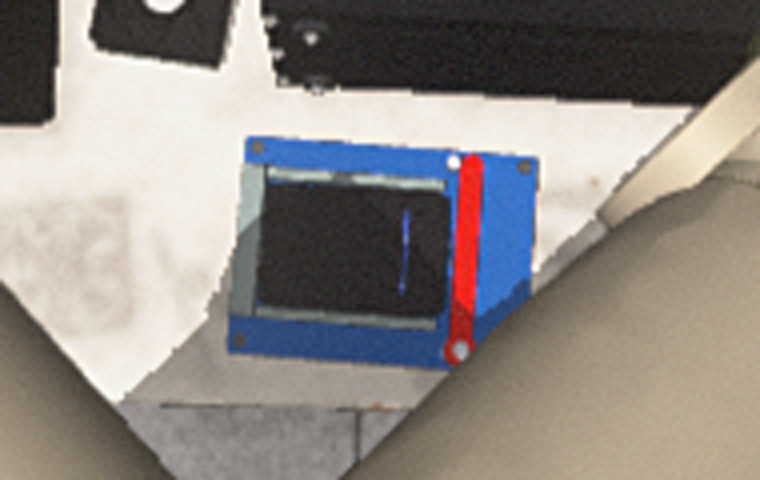

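View pics/side9.png

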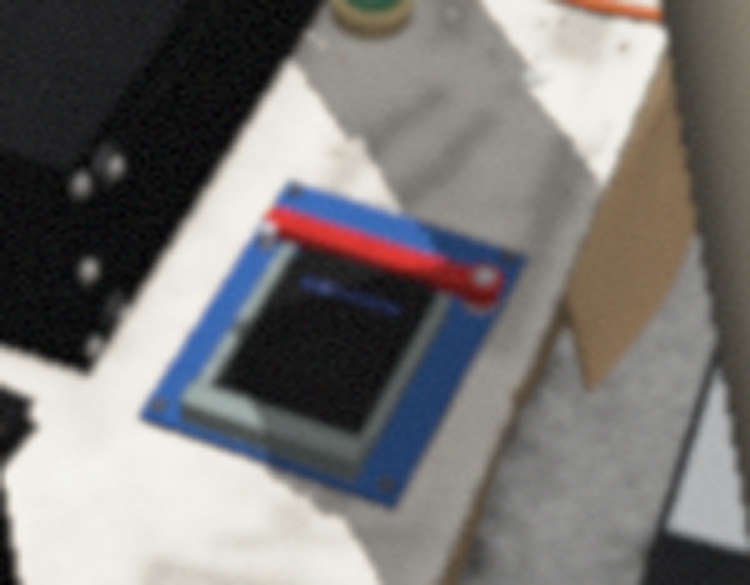

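```bash
python3 -c "
from rig import *
print(sense()['force'],sense()['time_s']);print(finish_job())"
```

```text
[0.57146807 0.44768502 0.93074251] 15.25
the job is handed in; nothing more can be done
None
```

I pushed the drive home against the end block, swung the red arm shut against its peg and handed the job in at about 15 s. No verdict was reported.

**Drive:** I pushed it with the closed fingertips until the force rose to about 22 N. I then gave it a second nudge of about 13 N from the other side of centre to square it up. Both pushes stopped with the fingers at the same place in the cradle. The final pictures show no gap at the end block. The last edge measurement, taken from the top view before the nudge, put the rear face at about x = −39 mm (home is −38).

**Red arm:** I pushed it with the fingertips from about 0.45 rad until it pressed on the peg at about 11 N. Pivot and tip found in the top and side pictures give about 1.57 and 1.54 rad. The top view shows a thin gap between the arm and the drive. I then backed the gripper clear, and the last force reading was about zero.

**Checks that failed or disagreed:**
- **Fingertip offset:** both cameras showed the fingertips ending about 27 mm short of the stated TCP. My first pass therefore went over the drive without moving it or showing any contact force. I backed off and worked with the TCP at z ≈ −10 mm.
- **Drive detection:** the network's last drive positions were off. The top view found something else (confidence 0.38), and the side view put the drive at x = 7.9 mm (0.67) instead of 18. I trusted the edge measurement, the contact forces and the pictures over these.
- **Bystanders:** I did not re-measure any of them. The hard disk and USB stick were outside the final picture crops, but the gripper never went near any bystander.

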